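# Seat the double lid on the switch tub, then take off only the outer lid

### The arm

A 6-joint arm with a two-finger parallel gripper is mounted at the origin on the work surface. World frame = base frame: x ahead of the robot, y to its left, z up, the work surface at z = 0. Lengths are in mm, angles in degrees, forces in N, time in s.
With the tool pointing down it reaches from about 350 to 850 mm from the base axis. Payload 8.1 kg.
Tool frame: the origin (TCP) lies between the finger pads; the fingertips stand 11 mm ahead of it and the grasp point (between the pads) lies 8 mm behind it; z points along the fingers, y is the line along which they close (so a half turn about z gives the same grasp; the last joint's range is limited). The gripper opens to 85 mm and grips with 20 to 120 N. Pads are 22 mm wide; open, the fingers measure 114 mm over their backs; the gripper's body (76 mm by 85 mm) begins 54 mm behind the grasp point. The pads swing forward as they close: fully open they stand 13 mm farther back than shut.
Start: joints at [62.315, 7.471, 85.268, -0, 87.261, -4.893], TCP at [232.414, 553.163, 242.292] pointing down, gripper open.
Joint ranges: [-169.43, 169.43], [-51.17, 129.36], [1.28, 143.12], [-76.62, 256.62], [0, 156.53], [-152.29, 152.29]. Speed limits (degrees/s): [136.94, 136.94, 159.86, 180, 180, 180].

### API

Orientations are given as [roll, pitch, yaw] about the fixed x, y, z axes, in that order (R = Rz(yaw) Ry(pitch) Rx(roll)).
In Python, from bench import r, snapshot, get_calibration gives the robot as it stands.
- The arm moves only by the tool step_arm, never from a script. Its argument "rows" is a list of rows, each a list of 2 entries, a list of its own where there are three numbers: the shift along the tool's x, y, z in mm, then the turn about the tool's z in degrees. In form: [[[tx, ty, tz], yaw], ...]. A call has 1 to 12 rows; each row is the pose to reach, as a shift and turn from the pose commanded when the call began, along the tool's axes at that moment; what a row does not reach only later rows make up. A row lasts 1/10 s, in which the tool goes at most 50 mm and 8.59 degrees, less where a joint would pass 70% of its speed; a pose out of reach is approached as far as the arm can. A call with a gripper value outside its range is refused whole. "fingers" is the opening, from 0 (shut) to 1 (fully open), set as the call begins (left out, the last holds). The fingers move at their own pace and stop on an object; "squeeze" is the grip in N (left out, the last holds). Time passes only in rows, so rows that repeat a pose let the fingers close. It gives the time, the measured TCP pose, the force, the opening and the grip force at its end, in the units of the state.
- r.sense(): the state, without advancing time (a new reading comes with each control period).
- snapshot(name): name is "scene" or "top" or "wrist"; returns the picture (400x640x3 uint8, blue, green, red); there is no depth.
- get_calibration(name): a dict with "fovy" (degrees; the focal length in pixels is half the picture's height over the tangent of half this angle, whatever the lens; pixels are square), "cx", "cy" (the principal point, pixels), "eye" and "orientation" of the camera in the world. Camera axes: x right, y up, looking along -z (the intrinsics and any distortion apply to the point x, -y, -z); pixel columns grow to the right and rows downward; lengths in mm; the calibration is good to about 2 mm. A picture is of the moment at which its call begins: read the wrist's pose just before it. get_calibration takes no time and is no camera call; for the wrist camera it gives the pose at the moment of the call.
- r.hand_in(): hands the job in; it is judged then, once.
The state is a dict: "time": time; "joint_pos": joint angles; "qd": joint speeds; "joint_efforts": joint torques, N m; "tool_pos": TCP position; "tcp_rot": TCP orientation; "ft_force": force on the tool from outside, world axes, zero at the start; "wrist_torque": the same for the moment, N m; "finger_gap": finger opening in mm; "grip_force": force on a finger pad.
Only numpy, scipy, OpenCV 4.12 (cv2) and the standard library are available. Lean on these libraries where they do the work, as an engineer would, in place of code of your own. Each camera call takes 0.05 s, during which the arm holds its last target. There are 200 camera calls.

### The job

Pick the nested pair of lids off the carton by the inner lid's red post, lower them together onto the round tub, press down past the stiff press plate until the inner lid's flange is fully home on the rim, and let go of the post. Then take only the blue outer lid by its square collar and lift it straight up until it is wholly above the post, leaving the inner lid seated and undisturbed. Finish while still holding the outer lid, level and still, right above the tub; leave everything else on the bench alone.

Things in the scene. Friction and masses are not known exactly. Their poses are not given: they have to be found in the camera images.
- inner_lid: White round inner lid, 100 to 180 g. Origin: centre of the foot of its plug, z up. Plug z 0 to 14 mm, 94 mm across, tapering to 86 mm over the lowest 7 mm. Flange z 14 to 20 mm, 108 mm across. On its axis a red post, 16 x 16 mm, sides along the lid's x and y, z 20 to 80 mm. It starts on the carton, under the outer lid, its post sticking up 30 mm out of the collar. Lifted by the post, it carries the outer lid along.
- post_top (a point): Centre of the top of the inner lid's red post, 80 mm above the lid's origin. The top 30 mm of the post are free to grip above the collar while the lids are nested.
- outer_lid: Blue round cap lying loosely over the inner lid, open below, 85 to 155 g. Origin: centre of its lower edge, z up; nested, 8 mm above the inner lid's origin. Skirt 120 mm across outside, 114 mm inside, z 0 to 12 mm; top plate z 12 to 16 mm. It starts square with the inner lid but may turn or shift 3 mm on it.
- collar_top (a point): Centre of the open top of the outer lid's square grey collar, 42 mm above that lid's origin. Collar 44 x 44 mm outside, 32 x 32 mm inside (the post passes through), sides along the lid's x and y, 26 mm tall from the top plate.
- tub: Round tub of frosted plastic, open on top, dark switches inside, fixed to the bench. Origin: centre of its underside, z up. 108 mm across outside, 100 mm inside, rim 75 mm high. The inner lid is home when its flange lies on the rim: its origin is then 61 mm above the tub's.
- tub_rim (a point): Centre of the tub's mouth, level with the rim. A yellow press plate lies 3 to 9 mm below it at the start (differs each time). The plate slides down only when pushed, against about 6 N of friction (more than both lids weigh), and stays where left. The lid's plug pushes it 14 mm below the rim; then the flange meets the rim and the resistance rises sharply.
- carton: Flat black carton, 150 x 150 x 30 mm, fixed to the bench, on which the nested lids stand at the start. Origin: centre of its underside; top at z 30 mm.
- stand: Clear acrylic keyboard stand, 230 mm wide, 165 mm tall; leave alone. Origin: centre of its foot.
- switch_box1: Frosted open box of black switches, 90 x 120 x 50 mm; leave alone. Origin: centre of its underside.
- switch_box2: Another box like it; leave alone.
- screwdriver: Screwdriver 160 mm long lying on the bench; leave alone.
- oil_bottle: Small bottle, 32 mm across, 70 mm tall, orange cap; leave alone. Origin: centre of its underside.
- brush: Brush 150 mm long lying on the bench; leave alone.
- thumb_nut: Brass thumb nut, 24 mm across, 22 mm tall; leave alone.
Mind the look-alikes: they are no part of the job. What is shaped like the outer_lid but green or yellow is not meant.

How it is judged:
By the outcome, as a careful person would: the job done as asked, in the order asked, and still so for the second after the job is handed in, while the arm keeps its last pose, push and grip.
It also fails if it takes over 64 s, if anything falls off the work surface, if the arm or the gripper's body presses on something with over 40 N, if the wrist force passes 120 N, or if a joint passes its speed limit or range.

## Working session

There is one attempt and no reset: what is moved stays moved. The work goes in short steps, Python scripts to look and compute and a tool call to move; the robot and the scene stay as the last step left them, time stands still between calls to the robot, and variables do not carry over. Pictures are saved under pics/ and viewed, at most 10 in all, crops included, and the job is handed in when it is done.

Besides the shell and the picture viewer there is one more tool, called after "Call:" as name(argument=value, ...), one argument or row to a line, values as JSON. step_arm: Moves the arm, as the interface text tells. Its arguments: {"type":"object","properties":{"rows":{"type":"array"},"fingers":{"type":"number"},"squeeze":{"type":"number"}},"required":["rows"]}

```bash
mkdir -p pics
cat > h.py <<'E'
import numpy as np, cv2
from bench import r, snapshot, get_calibration
E
python3 - <<'E'
from h import *
for n in("scene","top","wrist"):
    c=get_calibration(n);print(n,c)
    cv2.imwrite(f"pics/{n}0.png",snapshot(n))
s=r.sense();print(s)
E
```

```text
scene {'fovy': 57.19834736073804, 'cx': 318.4557422412663, 'cy': 199.0914786747284, 'eye': array([1251.09040756,  -90.80749083,  912.57561894]), 'orientation': array([43.08473394, -0.77112206, 86.21400936])}
top {'fovy': 47.84434838759736, 'cx': 318.65929565439296, 'cy': 182.22744320765494, 'eye': array([ 266.91733831,  -20.12164115, 1337.542732  ]), 'orientation': array([ 11.1355527 ,  -0.42773953, -88.5732924 ])}
wrist {'fovy': 64.99658592926562, 'cx': 317.6374831193233, 'cy': 200.03178388236032, 'eye': array([162.41728573, 582.52357835, 373.55288571]), 'orientation': array([-17.39297948,   0.07853695,  67.19514414])}
{'time': 0.15, 'joint_pos': array([ 6.23132606e+01,  7.50578735e+00,  8.53168882e+01,  3.34339270e-04,
        8.72627254e+01, -4.89126299e+00]), 'qd': array([-0.05248553, -0.17069955, -0.2052913 , -0.091106  , -0.01597818,
        0.01925436]), 'joint_efforts': array([-3.04675905e-04, -5.70065045e+01, -5.01160240e+01, -2.01191597e-04,
        9.46039218e-03, -1.24588601e-04]), 'tool_pos': array([232.22632216, 552.77276919, 241.46034686]), 'tcp_rot': array([-1.79914939e+02, -7.61442058e-03,  1.57204502e+02]), 'ft_force': array([-0.04319584,  0.05083914, -0.33714819]), 'wrist_torque': array([-0.017501  ,  0.04942372, -0.02623081]), 'grip_force': 0.0, 'finger_gap': 85.40865874367631}
```

View pics/top0.png

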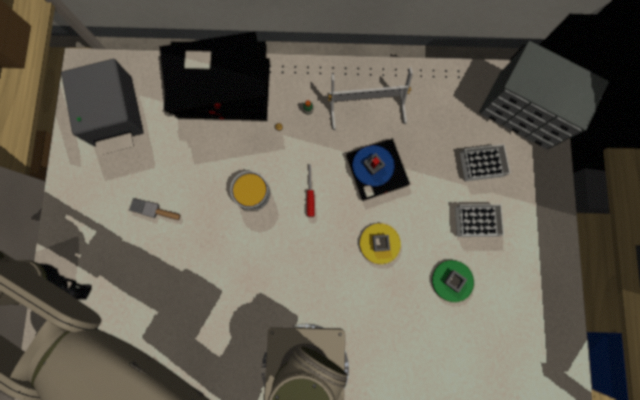

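View pics/scene0.png

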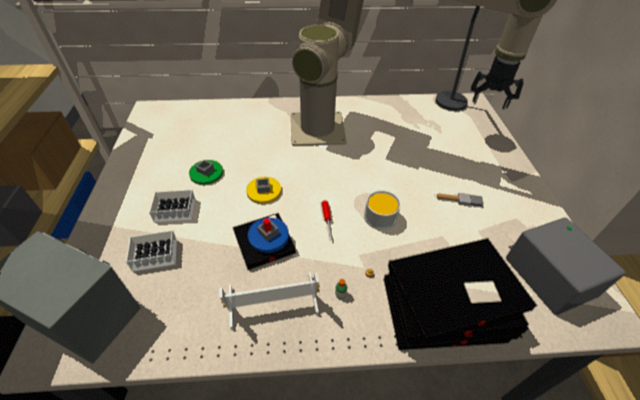

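```bash
cat > h.py <<'E'
import numpy as np, cv2
from scipy.spatial.transform import Rotation as Ro
from bench import r, snapshot, get_calibration
def cam(n):
    c=get_calibration(n); f=200/np.tan(np.radians(c['fovy']/2))
    return c,f,Ro.from_euler('xyz',c['orientation'],degrees=True).as_matrix()
def back(n,p,z,C=None):
    c,f,R=C or cam(n)
    d=R@np.array([(p[0]-c['cx'])/f,-(p[1]-c['cy'])/f,-1]); e=c['eye']
    return e+d*(z-e[2])/d[2]
def mask(im,lo,hi,box=None):
    m=cv2.inRange(cv2.cvtColor(im,cv2.COLOR_BGR2HSV),lo,hi)
    if box:
        k=np.zeros_like(m);x0,x1,y0,y1=box;k[y0:y1,x0:x1]=255;m&=k
    return m
def blob(m):
    cs,_=cv2.findContours(m,cv2.RETR_EXTERNAL,cv2.CHAIN_APPROX_NONE)
    return max(cs,key=cv2.contourArea)
E
python3 - <<'E'
from h import *
T=dict(blue=((100,120,40),(130,255,255)),red=((0,150,60),(6,255,255)),plate=((15,120,80),(30,255,255)))
B={'top':dict(blue=(335,415,130,205),red=(355,395,145,180),plate=(220,280,160,220)),
'scene':dict(blue=(225,310,205,270),red=(255,280,213,240),plate=(350,410,180,235))}
for n in B:
    im=cv2.imread(f"pics/{n}0.png")
    for k,z in(('blue',54),('red',110),('plate',69)):
        c=blob(mask(im,*T[k],B[n][k])); (p,q,a)=cv2.minAreaRect(c)
        e=cv2.fitEllipse(cv2.convexHull(c)) if len(cv2.convexHull(c))>4 else None
        print(n,k,np.round(p,1),np.round(q,1),round(a,1),back(n,p,z).round(1), e and back(n,e[0],z).round(1))
a=cv2.imread("pics/top0.png")[125:215,325:425];b=cv2.imread("pics/scene0.png")[195:285,220:320]
cv2.imwrite("pics/c1.png",cv2.resize(np.hstack([a,b]),None,fx=4,fy=4,interpolation=cv2.INTER_CUBIC))
E
```

```text
top blue [373.3 165.8] [40.8 41.7] 71.6 [ 573.1 -181.8   54. ] [ 574.  -181.6   54. ]
top red [375.2 161.2] [6.4 7.1] 45.0 [ 572.8 -180.4  110. ] [ 571.5 -181.   110. ]
top plate [249.  189.5] [31. 32.] 90.0 [490.4 174.9  69. ] [490.6 174.5  69. ]
scene blue [267.4 235.3] [34.1 41.2] 83.3 [ 587.2 -185.1   54. ] [ 584. -184.   54.]
scene red [267.5 225.5] [11.  7.] 90.0 [ 596.1 -179.7  110. ] [ 596.6 -180.6  110. ]
scene plate [382.5 203.5] [21. 29.] 90.0 [494.  171.2  69. ] [494.3 172.1  69. ]
```

View pics/c1.png

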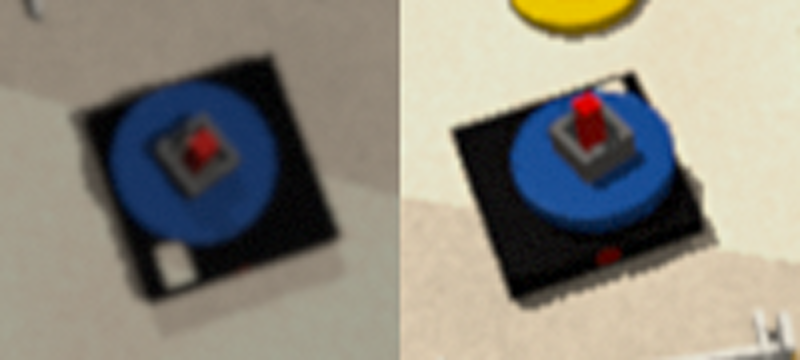

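Candidates: the blue lid at top (375,165), yellow (380,243) and green (453,281). I chose the blue one with the red post, on the black carton; the crop confirms it.

Call:
step_arm(
  rows=[
    [[-600,-544,0],0],
    [[-600,-544,0],0],
    [[-600,-544,0],0],
    [[-600,-544,0],0],
    [[-600,-544,0],0],
    [[-600,-544,0],0],
    [[-600,-544,0],0],
    [[-600,-544,0],0],
    [[-600,-544,0],0],
    [[-600,-544,0],0],
    [[-600,-544,0],0],
    [[-600,-544,0],0],
  ],
  fingers=1,
  squeeze=80,
)

```text
time: 1.35
tool_pos: [486.4, 7.3, 242.3]
tcp_rot: [180.0, 0.0, 157.2]
ft_force: [-0.3, 1.1, 0.3]
finger_gap: 85.3
grip_force: 0.0
```

Call:
step_arm(
  rows=[
    [[-37,-33,3],4],
    [[-74,-66,6],8],
    [[-111,-99,9],13],
    [[-145,-131,12],17],
    [[-154,-140,12],17],
    [[-154,-140,12],17],
    [[-154,-140,12],17],
  ],
)

```text
time: 2.05
tool_pos: [573.5, -178.5, 230.0]
tcp_rot: [180.0, -0.1, 140.2]
ft_force: [-0.5, -0.0, 0.2]
finger_gap: 84.9
grip_force: 0.0
```

Run:
```python
from h import *
s=r.sense();print(s['tool_pos'],s['tcp_rot'],s['ft_force'])
C=cam("wrist");im=snapshot("wrist");cv2.imwrite("pics/w1.png",im)
m=mask(im,(0,150,60),(6,255,255)); c=blob(m);print(cv2.contourArea(c),cv2.minAreaRect(c),back("wrist",cv2.minAreaRect(c)[0],100,C))
```

```text
[ 573.45812802 -178.53267592  229.95048906] [ 1.79991859e+02 -7.25738917e-02  1.40238999e+02] [-0.50273991 -0.01542223  0.1739179 ]
400.0 ((316.6153869628906, 195.57693481445312), (19.721521377563477, 33.489376068115234), 7.125016689300537) [ 574.67254512 -180.10269762  100.        ]
```

View pics/w1.png

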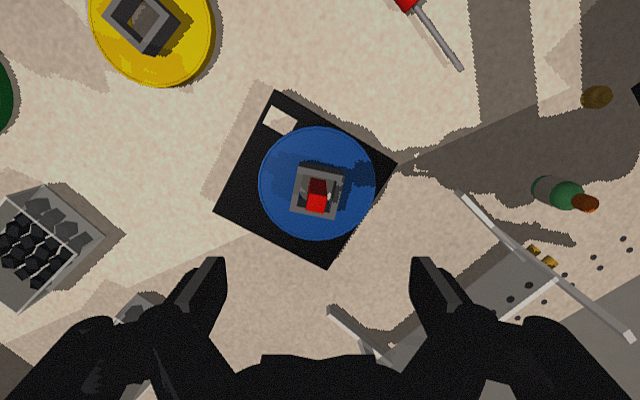

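Run:
```python
from h import *
im=cv2.imread("pics/w1.png");C=cam("wrist")
m=mask(im,(0,150,200),(6,255,255)); c=blob(m);q=cv2.minAreaRect(c)
print(cv2.contourArea(c),q)
b=np.array([back("wrist",p,110,C)[:2] for p in cv2.boxPoints(q)]);print(b.round(1),b.mean(0))
for i in range(4):
    d=b[(i+1)%4]-b[i];print(np.hypot(*d).round(1),np.degrees(np.arctan2(d[1],d[0])).round(1)%90)
cv2.imwrite("pics/c2.png",cv2.resize(im[150:230,275:365],None,fx=7,fy=7,interpolation=cv2.INTER_CUBIC))
```

```text
Traceback (most recent call last):
  File "h.py", line 18, in blob
    return max(cs,key=cv2.contourArea)
ValueError: max() iterable argument is empty
```

Run:
```python
from h import *
im=cv2.imread("pics/w1.png");C=cam("wrist")
v=im[:,:,2][mask(im,(0,150,60),(6,255,255),(290,345,165,225))>0];t,_=cv2.threshold(v,0,255,cv2.THRESH_OTSU);print(t,v.max())
m=mask(im,(0,150,int(t)),(10,255,255),(290,345,165,225)); c=blob(m);q=cv2.minAreaRect(c)
print(cv2.contourArea(c),q)
b=np.array([back("wrist",p,110,C)[:2] for p in cv2.boxPoints(q)]);print(b.round(1),b.mean(0))
for i in range(4):
    d=b[(i+1)%4]-b[i];print(np.hypot(*d).round(1),np.degrees(np.arctan2(d[1],d[0])).round(1)%90)
cv2.imwrite("pics/c2.png",cv2.resize(im[150:230,275:365],None,fx=7,fy=7,interpolation=cv2.INTER_CUBIC))
```

```text
123.0 197
285.5 ((315.8975524902344, 202.97802734375), (18.508403778076172, 17.460758209228516), 12.094757080078125)
[[ 575.8 -193.3]
 [ 566.3 -181.1]
 [ 578.6 -171.6]
 [ 588.4 -183.7]] [ 577.27637697 -182.43679195]
15.4 38.19999999999999
15.5 37.7
15.5 39.2
15.8 37.5
```

View pics/c2.png

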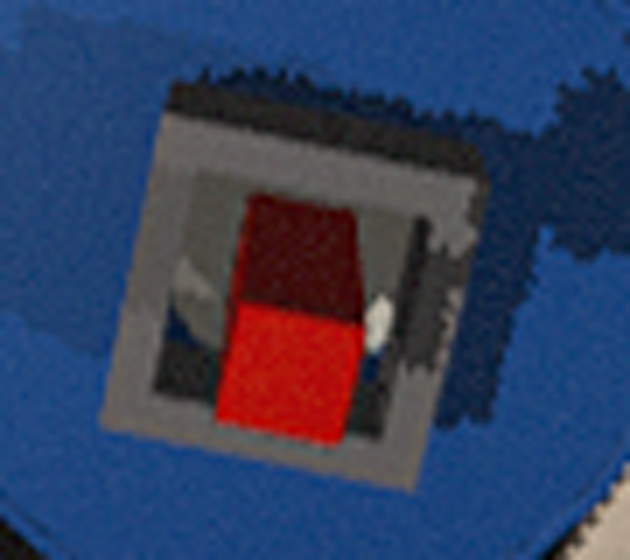

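The crop shows the post top at about (316,203), within the collar and turned 12° in the image. It measures 15.5 mm, as it should. I'll descend on it.

Call:
step_arm(
  rows=[
    [[-5,-0.5,20],6],
    [[-5,-0.5,55],12],
    [[-5,-0.5,90],12],
    [[-5,-0.5,115],12],
    [[-5,-0.5,128],12],
    [[-5,-0.5,135],12],
    [[-5,-0.5,135],12],
  ],
)

```text
time: 2.8
tool_pos: [577.3, -182.2, 95.5]
tcp_rot: [-180.0, -0.0, 128.3]
ft_force: [-0.2, -0.4, 0.0]
finger_gap: 85.7
grip_force: 0.0
```

Call:
step_arm(
  rows=[
    [[0,0,0],0],
    [[0,0,0],0],
    [[0,0,0],0],
    [[0,0,0],0],
    [[0,0,0],0],
    [[0,0,0],0],
    [[0,0,0],0],
    [[0,0,0],0],
    [[0,0,0],0],
    [[0,0,0],0],
  ],
  fingers=0,
  squeeze=80,
)

```text
time: 3.8
tool_pos: [577.5, -183.2, 95.8]
tcp_rot: [180.0, 0.0, 128.2]
ft_force: [-3.1, -1.7, 4.4]
finger_gap: 14.8
grip_force: 78.6
```

Call:
step_arm(
  rows=[
    [[0,0,-3],0],
    [[0,0,-8],0],
    [[0,0,-20],0],
    [[0,0,-45],0],
    [[0,0,-80],0],
    [[0,0,-100],0],
    [[0,0,-105],0],
    [[0,0,-105],0],
    [[0,0,-105],0],
  ],
)

```text
time: 4.7
tool_pos: [576.6, -182.5, 198.7]
tcp_rot: [-179.9, -0.1, 128.2]
ft_force: [-0.4, 0.7, -3.0]
finger_gap: 14.7
grip_force: 78.3
```

Run:
```python
from h import *
s=r.sense();print(s['tool_pos'],s['tcp_rot'],s['ft_force'],s['wrist_torque'],s['finger_gap'])
a=snapshot("wrist")[100:400,120:520];b=snapshot("scene")[110:260,180:380]
cv2.imwrite("pics/w2.png",np.hstack([a,cv2.resize(b,(400,300),interpolation=cv2.INTER_CUBIC)]))
```

```text
[ 576.5717511  -182.53196652  198.69673433] [-1.79935818e+02 -1.15686316e-01  1.28210857e+02] [-0.38263904  0.69047649 -2.9951261 ] [-0.00632631 -0.03178387 -0.0216036 ] 14.653195222902882
```

View pics/w2.png

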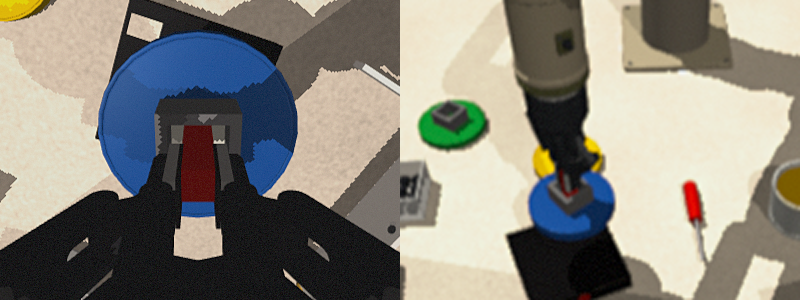

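Both lids are off the carton and level; the load is 3.0 N. Next I'll move to near the tub and look.

Call:
step_arm(
  rows=[
    [[15,10,0],0],
    [[45,30,0],0],
    [[80,53,0],0],
    [[115,77,0],0],
    [[150,100,0],0],
    [[185,124,0],0],
    [[210,141,0],0],
    [[223,150,0],0],
    [[228,153,0],0],
    [[228,153,0],0],
    [[228,153,0],0],
  ],
)

```text
time: 5.9
tool_pos: [556.6, 89.9, 200.1]
tcp_rot: [-180.0, 0.0, 128.2]
ft_force: [0.2, -0.2, -3.0]
finger_gap: 14.0
grip_force: 78.3
```

Run:
```python
from h import *
s=r.sense();print(s['tool_pos'],s['tcp_rot'],s['ft_force'])
C=cam("wrist");im=snapshot("wrist");cv2.imwrite("pics/w3.png",im)
c=blob(mask(im,(13,110,60),(32,255,255)));e=cv2.fitEllipse(c)
print(cv2.contourArea(c),e,*[back("wrist",e[0],z,C).round(1) for z in(66,69,72)])
```

```text
[556.56946732  89.85048776 200.05156933] [-1.79962514e+02  1.41457407e-02  1.28164407e+02] [ 0.21445172 -0.23855425 -3.04320839]
12015.5 ((319.2038879394531, 59.787193298339844), (120.47762298583984, 127.05064392089844), 0.4581305682659149) [491.6 175.2  66. ] [491.8 174.9  69. ] [492.1 174.6  72. ]
```

View pics/w3.png

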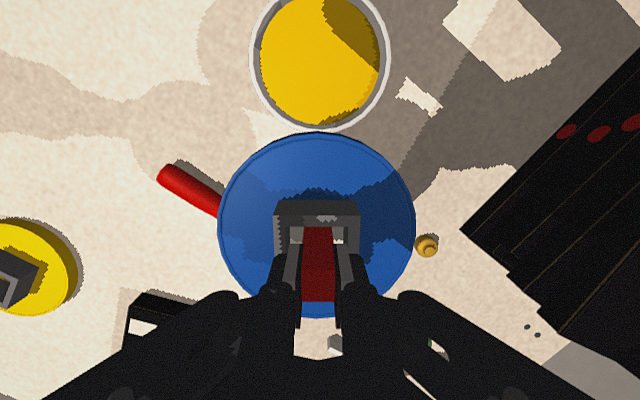

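Plate centre is at (319,60), which puts the tub at about (492,175) and matches the top view. I'll go over it and lower.

Call:
step_arm(
  rows=[
    [[12,0,0],0],
    [[35,0.5,0],0],
    [[65,1,0],0],
    [[90,1.5,0],0],
    [[104,1.5,5],0],
    [[107,1.5,20],0],
    [[107,1.5,36],0],
    [[107,1.5,46],0],
    [[107,1.5,50],0],
    [[107,1.5,50],0],
    [[107,1.5,50],0],
  ],
)

```text
time: 7.05
tool_pos: [492.0, 175.6, 150.7]
tcp_rot: [180.0, 0.0, 128.2]
ft_force: [0.3, -0.0, -2.5]
finger_gap: 14.4
grip_force: 78.2
```

Call:
step_arm(
  rows=[
    [[0,0,2],0],
    [[0,0,4],0],
    [[0,0,6],0],
    [[0,0,8],0],
    [[0,0,9],0],
    [[0,0,10],0],
    [[0,0,10],0],
  ],
)

```text
time: 7.75
tool_pos: [491.4, 175.9, 140.1]
tcp_rot: [-180.0, -0.0, 128.2]
ft_force: [0.7, 0.2, -3.0]
finger_gap: 14.2
grip_force: 78.2
```

Call:
step_arm(
  rows=[
    [[0,0,1],0],
    [[0,0,2],0],
    [[0,0,3],0],
    [[0,0,4],0],
    [[0,0,4],0],
    [[0,0,4],0],
  ],
)

```text
time: 8.35
tool_pos: [491.5, 175.9, 136.3]
tcp_rot: [-180.0, -0.0, 128.2]
ft_force: [0.1, -0.0, -3.3]
finger_gap: 14.3
grip_force: 78.2
```

Call:
step_arm(
  rows=[
    [[0,0,1],0],
    [[0,0,2],0],
    [[0,0,3],0],
    [[0,0,4],0],
    [[0,0,4],0],
    [[0,0,4],0],
  ],
)

```text
time: 8.95
tool_pos: [491.9, 175.7, 132.4]
tcp_rot: [180.0, 0.0, 128.2]
ft_force: [2.4, -2.3, -2.1]
finger_gap: 14.5
grip_force: 78.4
```

Call:
step_arm(
  rows=[
    [[-1,0,0],0],
    [[-2,0,0],0],
    [[-2,0,0],0],
    [[-2,0,0],0],
  ],
)

```text
time: 9.35
tool_pos: [492.5, 174.5, 132.1]
tcp_rot: [-180.0, -0.0, 128.2]
ft_force: [0.1, 0.3, -2.8]
finger_gap: 14.9
grip_force: 78.5
```

Call:
step_arm(
  rows=[
    [[0,0,1],0],
    [[0,0,2],0],
    [[0,0,2],0],
    [[0,0,2],0],
  ],
)

```text
time: 9.75
tool_pos: [492.6, 174.4, 130.3]
tcp_rot: [-180.0, -0.0, 128.2]
ft_force: [-4.1, -0.3, 2.3]
finger_gap: 14.3
grip_force: 79.0
```

Call:
step_arm(
  rows=[
    [[0,0,1],0],
    [[0,0,1],0],
    [[0,0,2],0],
    [[0,0,2],0],
    [[0,0,2],0],
  ],
)

```text
time: 10.25
tool_pos: [492.8, 174.4, 128.2]
tcp_rot: [180.0, 0.0, 128.2]
ft_force: [-1.8, 0.3, 1.5]
finger_gap: 14.3
grip_force: 79.0
```

Call:
step_arm(
  rows=[
    [[0,0,1],0],
    [[0,0,1],0],
    [[0,0,1],0],
  ],
)

```text
time: 10.55
tool_pos: [492.8, 174.4, 127.2]
tcp_rot: [180.0, 0.0, 128.2]
ft_force: [-2.2, 0.9, 0.6]
finger_gap: 14.5
grip_force: 79.0
```

Call:
step_arm(
  rows=[
    [[0,0,1],0],
    [[0,0,1],0],
    [[0,0,1],0],
  ],
)

```text
time: 10.85
tool_pos: [492.8, 174.4, 126.8]
tcp_rot: [180.0, 0.0, 128.2]
ft_force: [-6.1, -0.5, 6.6]
finger_gap: 14.5
grip_force: 79.4
```

Call:
step_arm(
  rows=[
    [[0,0,0.5],0],
    [[0,0,1],0],
    [[0,0,1],0],
    [[0,0,1],0],
  ],
)

```text
time: 11.25
tool_pos: [492.8, 174.4, 126.7]
tcp_rot: [180.0, 0.0, 128.2]
ft_force: [-10.7, -0.8, 14.8]
finger_gap: 14.1
grip_force: 80.9
```

Call:
step_arm(
  rows=[
    [[0.3,-0.4,0],0],
    [[0.6,-0.8,0],0],
    [[0.6,-0.8,0.5],0],
    [[0.6,-0.8,1],0],
    [[0.6,-0.8,1],0],
    [[0.6,-0.8,1],0],
  ],
)

```text
time: 11.85
tool_pos: [492.7, 174.4, 126.6]
tcp_rot: [179.9, 0.1, 128.2]
ft_force: [-9.8, -2.4, 18.2]
finger_gap: 14.2
grip_force: 81.3
```

Run:
```python
from h import *
s=r.sense();print(s['tool_pos'],s['tcp_rot'],s['ft_force'],s['wrist_torque'])
a=snapshot("wrist")[100:400,120:520];b=snapshot("scene")[130:250,310:470]
cv2.imwrite("pics/w4.png",np.hstack([a,cv2.resize(b,(400,300),interpolation=cv2.INTER_CUBIC)]))
```

```text
[492.70841548 174.38777217 126.64721446] [1.79891260e+02 7.05190168e-02 1.28209475e+02] [-9.7968815  -2.42063798 18.23272969] [-0.26030588  1.45406034  0.0192112 ]
```

View pics/w4.png

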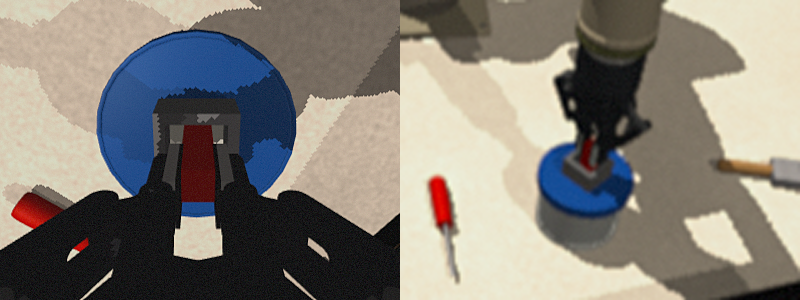

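Call:
step_arm(
  rows=[
    [[0.6,-0.8,0],0],
    [[1.2,-1.6,0.5],0],
    [[1.2,-1.6,1],0],
    [[1.2,-1.6,1.5],0],
    [[1.2,-1.6,1.5],0],
  ],
)

```text
time: 12.45
tool_pos: [492.7, 174.4, 126.6]
tcp_rot: [179.7, 0.2, 128.2]
ft_force: [-3.8, -2.6, 21.0]
finger_gap: 14.2
grip_force: 81.8
```

Call:
step_arm(
  rows=[
    [[0,0,-1],0],
    [[0,0,-2],0],
    [[0,0,-3],0],
    [[0,0,-3],0],
  ],
)

```text
time: 12.85
tool_pos: [491.2, 174.2, 126.7]
tcp_rot: [179.8, 0.1, 128.2]
ft_force: [4.5, -0.7, 5.2]
finger_gap: 14.5
grip_force: 79.4
```

Call:
step_arm(
  rows=[
    [[-0.4,0.5,-0.5],0],
    [[-0.4,0.5,-0.5],0],
  ],
)

```text
time: 13.05
tool_pos: [491.2, 174.2, 126.7]
tcp_rot: [179.9, 0.1, 128.2]
ft_force: [4.5, -1.3, 4.6]
finger_gap: 14.4
grip_force: 79.2
```

Call:
step_arm(
  rows=[
    [[0,0,0],0],
    [[0,0,0],0],
    [[0,0,0],0],
    [[0,0,0],0],
    [[0,0,0],0],
    [[0,0,0],0],
    [[0,0,0],0],
    [[0,0,0],0],
  ],
  fingers=1,
)

```text
time: 13.85
tool_pos: [490.4, 174.3, 126.3]
tcp_rot: [180.0, 0.0, 128.2]
ft_force: [-0.4, 0.0, 0.7]
finger_gap: 85.5
grip_force: 0.0
```

Call:
step_arm(
  rows=[
    [[0,0,-5],0],
    [[0,0,-20],0],
    [[0,0,-50],0],
    [[0,0,-85],0],
    [[0,0,-115],0],
    [[0,0,-125],0],
    [[0,0,-125],0],
    [[0,0,-125],0],
  ],
)

```text
time: 14.65
tool_pos: [490.1, 174.2, 250.6]
tcp_rot: [-180.0, -0.0, 128.2]
ft_force: [0.3, 0.6, -0.1]
finger_gap: 85.5
grip_force: 0.0
```

Run:
```python
from h import *
s=r.sense();print(s['tool_pos'],s['tcp_rot'],s['ft_force'])
C=cam("wrist");im=snapshot("wrist");cv2.imwrite("pics/w5.png",im)
m=mask(im,(0,150,60),(10,255,255),(270,370,140,260));v=im[:,:,2][m>0];t,_=cv2.threshold(v,0,255,cv2.THRESH_OTSU)
q=cv2.minAreaRect(blob(m&((im[:,:,2]>t)*255).astype('u1')))
def rep(q,z):
    b=np.array([back("wrist",p,z,C)[:2] for p in cv2.boxPoints(q)]);d=np.roll(b,-1,0)-b
    print(z,q,b.mean(0).round(1),np.hypot(*d.T).round(1),(np.degrees(np.arctan2(d[:,1],d[:,0]))%90).round(1))
rep(q,141)
mb=cv2.inRange(cv2.cvtColor(im,cv2.COLOR_BGR2HSV),(100,120,30),(130,255,255))
h=cv2.convexHull(blob(mb));rep(cv2.minAreaRect(h),85)
e=cv2.fitEllipse(h);print(e,back("wrist",e[0],85,C))
x,y=map(int,e[0]);cv2.imwrite("pics/c5.png",cv2.resize(im[y-65:y+65,x-75:x+75],None,fx=4.6,fy=4.6,interpolation=cv2.INTER_CUBIC));print(x-75,y-65)
```

```text
[490.08896046 174.18160334 250.6069868 ] [-1.79959725e+02 -1.89992912e-02  1.28208933e+02] [ 0.28385609  0.57489198 -0.14336778]
141 ((318.5, 201.0), (18.0, 19.0), 90.0) [491.3 174.4] [15.2 15.3 15.5 15.3] [38.2 38.8 38.2 37.7]
85 ((317.73760986328125, 179.48617553710938), (119.2987060546875, 119.67035675048828), 48.012786865234375) [490.3 174.7] [113.2 113.7 123.7 123.2] [78.8 81.8 83.3 76.9]
((317.8313293457031, 179.4058074951172), (118.40530395507812, 121.43179321289062), 89.45458984375) [488.16624356 177.59837788  85.        ]
242 114
```

View pics/c5.png

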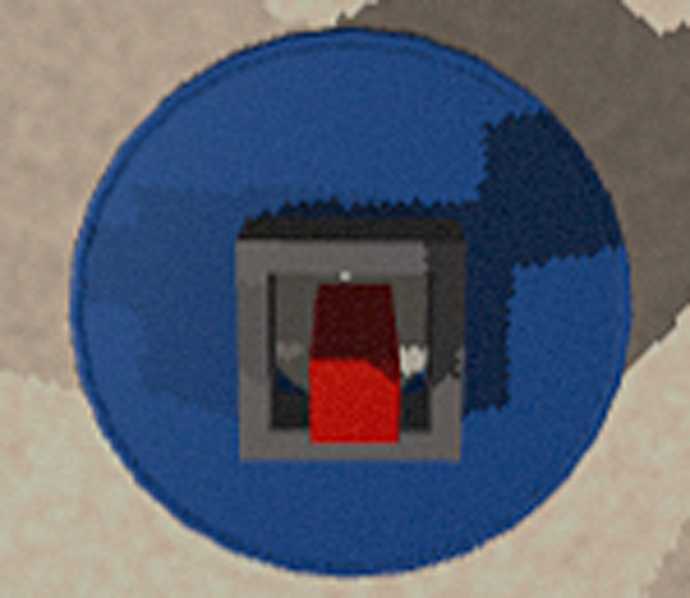

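Run:
```python
from h import *
C=cam("wrist")
b=[back("wrist",(242+x/4.6,114+y/4.6),111,C)[:2].round(1) for x,y in((238,240),(465,240),(462,460),(240,460))]
p=np.mean(b,0);print(b,p)
d=np.append(p-r.sense()['tool_pos'][:2],0);print(r.sense()['ft_force'],Ro.from_euler('xyz',r.sense()['tcp_rot'],degrees=True).inv().apply(d))
```

```text
[array([459.6, 178.8]), array([493.5, 205.5]), array([521.4, 170.9]), array([486.6, 143.5])] [490.275 174.675]
[-0.43101748  0.31279653 -0.46633198] [ 0.1144028   0.87133184 -0.00178991]
```

The lids sit level and concentric: post at (318,201), collar centre at (318,190), sides measuring 44 mm at home height. I'll descend on the collar.

Call:
step_arm(
  rows=[
    [[0,1,15],0],
    [[0,1,45],0],
    [[0,1,80],0],
    [[0,1,110],0],
    [[0,1,130],0],
    [[0,1,143],0],
    [[0,1,150],0],
    [[0,1,154],0],
    [[0,1,154.5],0],
    [[0,1,154.5],0],
  ],
)

```text
time: 15.7
tool_pos: [491.9, 175.1, 97.7]
tcp_rot: [179.9, 0.0, 128.2]
ft_force: [0.6, -0.1, 0.6]
finger_gap: 85.3
grip_force: 0.0
```

Call:
step_arm(
  rows=[
    [[0,0,0],0],
    [[0,0,0],0],
    [[0,0,0],0],
    [[0,0,0],0],
    [[0,0,0],0],
    [[0,0,0],0],
    [[0,0,0],0],
    [[0,0,0],0],
  ],
  fingers=0,
  squeeze=40,
)

```text
time: 16.5
tool_pos: [491.7, 175.0, 97.5]
tcp_rot: [179.9, 0.0, 128.2]
ft_force: [-0.2, -0.0, 6.2]
finger_gap: 43.2
grip_force: 42.2
```

Call:
step_arm(
  rows=[
    [[0,0,-1],0],
    [[0,0,-2],0],
    [[0,0,-4],0],
    [[0,0,-6],0],
    [[0,0,-8],0],
    [[0,0,-8],0],
  ],
)

```text
time: 17.1
tool_pos: [491.4, 174.9, 105.2]
tcp_rot: [180.0, 0.0, 128.2]
ft_force: [0.4, 0.1, -1.7]
finger_gap: 43.6
grip_force: 41.3
```

Run:
```python
from h import *
s=r.sense();print(s['tool_pos'],s['tcp_rot'],s['ft_force'],s['wrist_torque'],s['finger_gap'],s['grip_force'])
a=snapshot("wrist")[100:400,120:520];b=snapshot("scene")[130:250,310:470]
cv2.imwrite("pics/w6.png",np.hstack([a,cv2.resize(b,(400,300),interpolation=cv2.INTER_CUBIC)]))
```

```text
[491.43704486 174.92439231 105.16650355] [1.79971011e+02 1.37807500e-02 1.28205775e+02] [ 0.37910433  0.10633023 -1.74730285] [0.0180408  0.04244582 0.04661653] 43.621118818213304 41.33676767349243
```

Call:
step_arm(
  rows=[
    [[0,0,-4],0],
    [[0,0,-12],0],
    [[0,0,-22],0],
    [[0,0,-33],0],
    [[0,0,-45],0],
    [[0,0,-57],0],
    [[0,0,-69],0],
    [[0,0,-78],0],
    [[0,0,-84],0],
    [[0,0,-86],0],
    [[0,0,-86],0],
    [[0,0,-86],0],
  ],
)

```text
time: 18.4
tool_pos: [490.9, 174.8, 190.2]
tcp_rot: [-179.9, -0.0, 128.2]
ft_force: [-0.9, 0.8, -1.4]
finger_gap: 43.3
grip_force: 41.3
```

Run:
```python
from h import *
s=r.sense();print(s['tool_pos'],s['tcp_rot'],s['ft_force'],s['wrist_torque'],s['finger_gap'],abs(s['qd']).max())
a=snapshot("wrist")[100:400,120:520];b=snapshot("scene")[120:240,310:470]
cv2.imwrite("pics/w7.png",np.hstack([a,cv2.resize(b,(400,300),interpolation=cv2.INTER_CUBIC)]))
```

```text
[490.85424392 174.79005827 190.15897953] [-1.79945549e+02 -2.47191471e-02  1.28207100e+02] [-0.87116497  0.80965608 -1.35938673] [ 0.03172903  0.00647121 -0.04461887] 43.25020132165812 0.23217492767284678
```

View pics/w7.png

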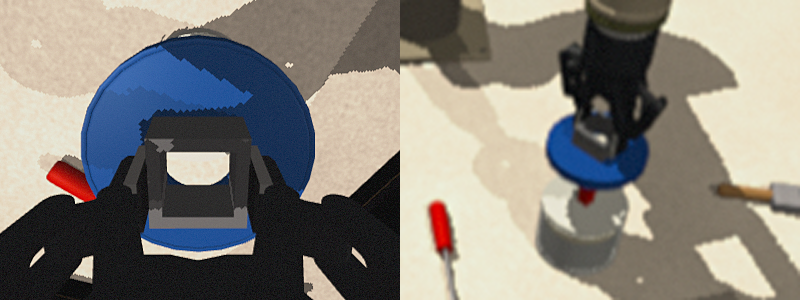

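The outer lid is level in the grip and about 20 mm above the post. The inner lid sits flush on the tub.

Call:
step_arm(
  rows=[
    [[0,0,0],0],
    [[0,0,0],0],
    [[0,0,0],0],
    [[0,0,0],0],
  ],
)

```text
time: 18.9
tool_pos: [491.2, 174.9, 190.8]
tcp_rot: [-180.0, 0.0, 128.2]
ft_force: [0.4, 0.3, -0.6]
finger_gap: 43.4
grip_force: 41.3
```

```bash
python3 -c "
from bench import r
print(r.hand_in())"
```

```text
the job is handed in; nothing more can be done
None
```

The job is handed in at about 19 s of the 64 s limit: the inner lid is seated on the tub, and the blue outer lid is held level and still about 20 mm above the post.

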